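# Count four dowels on the joiner's tilting pocket board

### The job

Hold the wooden counting board by its handle and tip it fully over, slowly, so that the dowels roll out of the channel and one drops into each of the four pockets; then tip it fully back, so that the two left over roll back into the channel, and let go. If a pocket stays empty or a dowel sticks on the deck, rock the board again. Keep the fingers off the dowels and leave everything else on the bench where it is.

Things in the scene. Friction and masses are not known exactly. Their poses are not given: they have to be found in the camera images.
- pivot (a point): the board's pivot axis, midway between the two cheeks (196 mm tall) of the fixed plywood stand (base plate 190 x 260 x 18 mm), 175 mm above the table. z is up, x is the pivot axis, y points level towards the handle end. It stands elsewhere in each run (yaw too), but never moves in a run.
- board (a joint): tilt of the counting board, rad: 0 (every start) = firm stop, channel end down, handle end up, deck sloping 0.56 rad; 0.56 = deck level; 1.12 = firm stop, handle end down. The pivot is stiff (0.7 N m, so 3 to 4 N at the handle): the board stays where it is left. Board axes: x along the pivot axis, y along the lane to the handle, z square to the deck, upwards.
- handle_grip (a point): middle of the handle's blade, where to grip; board axes. From the pivot axis it lies 212 mm along y and 66 mm along z. Grip the two broad faces with the fingers pointing along the blade (against z) and closing along y. As the blade leans with the board, up to 0.56 rad either way, so must the hand.
- handle_top (a point): middle of the top edge of the handle: upright wooden blade 14 mm thick (y), 50 mm wide (x), square to the deck, 12 to 90 mm along z from the pivot axis, on a short arm beyond the board's end. The board's end wall, 35 mm from the blade, reaches 37 mm along z. Board axes.
- pocket0 (a point): centre of a dowel seated in pocket 0 (0 is next to the channel, 3 next to the handle), a groove across the lane 26 mm wide, 23.5 mm deep; a seated dowel is about flush. Moves with the board: from the pivot axis -33 mm along the board's y, 0.5 mm along z. Grooves are 42 mm apart.
- pocket1 (a point): centre of a dowel seated in pocket 1 (0 is next to the channel, 3 next to the handle), a groove across the lane 26 mm wide, 23.5 mm deep; a seated dowel is about flush. Moves with the board: from the pivot axis 9 mm along the board's y, 0.5 mm along z. Grooves are 42 mm apart.
- pocket2 (a point): centre of a dowel seated in pocket 2 (0 is next to the channel, 3 next to the handle), a groove across the lane 26 mm wide, 23.5 mm deep; a seated dowel is about flush. Moves with the board: from the pivot axis 51 mm along the board's y, 0.5 mm along z. Grooves are 42 mm apart.
- pocket3 (a point): centre of a dowel seated in pocket 3 (0 is next to the channel, 3 next to the handle), a groove across the lane 26 mm wide, 23.5 mm deep; a seated dowel is about flush. Moves with the board: from the pivot axis 93 mm along the board's y, 0.5 mm along z. Grooves are 42 mm apart.
- channel (a point): middle of the channel at deck height; board axes; from the pivot axis -140 mm along y, 12 mm along z. The channel is the lane from its end wall to the deck edge by pocket 0: 156 mm long, 86 mm wide. Its floor falls 0.10 rad from the deck edge to its end wall, so dowels leave it only past about 0.66 of the joint.
- dowel0: plain beech dowel, 24 mm across, 80 mm long, about 26 g, origin at its centre, x along its axis, across the lane. All six are alike and start in the channel. They pass filled pockets only when the deck slopes over about 0.4 rad, skip empty pockets when they roll fast, and sometimes jam in a row (rock again). Friction and mass vary.
- dowel1: plain beech dowel, 24 mm across, 80 mm long, about 26 g, origin at its centre, x along its axis, across the lane. All six are alike and start in the channel. They pass filled pockets only when the deck slopes over about 0.4 rad, skip empty pockets when they roll fast, and sometimes jam in a row (rock again). Friction and mass vary.
- dowel2: plain beech dowel, 24 mm across, 80 mm long, about 26 g, origin at its centre, x along its axis, across the lane. All six are alike and start in the channel. They pass filled pockets only when the deck slopes over about 0.4 rad, skip empty pockets when they roll fast, and sometimes jam in a row (rock again). Friction and mass vary.
- dowel3: plain beech dowel, 24 mm across, 80 mm long, about 26 g, origin at its centre, x along its axis, across the lane. All six are alike and start in the channel. They pass filled pockets only when the deck slopes over about 0.4 rad, skip empty pockets when they roll fast, and sometimes jam in a row (rock again). Friction and mass vary.
- dowel4: plain beech dowel, 24 mm across, 80 mm long, about 26 g, origin at its centre, x along its axis, across the lane. All six are alike and start in the channel. They pass filled pockets only when the deck slopes over about 0.4 rad, skip empty pockets when they roll fast, and sometimes jam in a row (rock again). Friction and mass vary.
- dowel5: plain beech dowel, 24 mm across, 80 mm long, about 26 g, origin at its centre, x along its axis, across the lane. All six are alike and start in the channel. They pass filled pockets only when the deck slopes over about 0.4 rad, skip empty pockets when they roll fast, and sometimes jam in a row (rock again). Friction and mass vary.
- drill: cordless drill standing on its battery, 200 mm tall, 1.3 kg; a bystander; origin at its underside
- glue: white glue bottle, 60 mm across, 170 mm tall; a bystander; origin at its underside
- cup: brown paper-card cup, 80 mm across, 95 mm tall, beside the stand; a bystander; origin at its underside
- screwdriver: screwdriver lying flat, 190 mm long, beside the stand; a bystander; origin at its underside
- tape: roll of tape lying flat, 100 mm across, 45 mm high, beside the stand; a bystander; origin at its underside
- offcut: wooden off-cut 50 x 120 x 40 mm, beside the stand; a bystander; origin at its underside
Things that resemble listed ones, but are neither listed nor needed, are in the scene too. What is shaped like the dowel1 but orange or turquoise is not meant.

How it is judged:
By the outcome, as a careful person would: the job done as asked, in the order asked, and still so for the second after the job is handed in, with the robot touching nothing.
It also fails if it takes over 72 s, if anything falls off the work surface, if the arm or the gripper's body presses on something with over 40 N, if the wrist force passes 120 N, or if a joint passes its speed limit or range.

### The arm

A 6-joint arm with a two-finger parallel gripper is mounted at the origin on the work surface. World frame = base frame: x ahead of the robot, y to its left, z up, the work surface at z = 0. Lengths are in mm, angles in rad, forces in N, time in s.
With the tool pointing down it reaches from about 350 to 975 mm from the base axis. Payload 7.1 kg.
Tool frame: the origin (TCP) lies at the centre of the arm's flange, where the gripper is bolted on; the fingertips stand 182 mm ahead of it and the grasp point (between the pads) lies 163 mm ahead of it; z points along the fingers, y is the line along which they close (so a half turn about z gives the same grasp; the last joint's range is limited). The gripper opens to 88 mm and grips with 3 to 60 N. Pads are 20 mm wide; open, the fingers measure 115 mm over their backs; the gripper's body (75 mm by 178 mm) begins 61 mm behind the grasp point.
Start: joints at [1.258, 0.423, 1.63, -0, 1.089, -0.019], TCP at [180.963, 598.213, 404.675] pointing down, gripper open.
Joint ranges: [-3, 3], [-0.9, 2.11], [0.09, 2.58], [-1.31, 4.45], [0.11, 2.69], [-2.54, 2.54]. Speed limits (rad/s): [2.39, 2.39, 3.01, 3.14, 3.14, 3.14].

### API

Orientations are given as a rotation vector (axis times angle).
In Python, from workcell import readout, get_image, ctrl gives the robot as it stands.
- The arm moves only by the tool step_arm, never from a script. Its argument "targets" is a list that holds one entry, the list of rows, each a list of 7 numbers: the shift along the world's x, y, z as a fraction of full scale, then the turn, a rotation vector about the world's x, y, z as a fraction of full scale, then the opening, from 0 (shut) to 1 (fully open). In form: [[[dx, dy, dz, wx, wy, wz, claw], ...]]. A call has exactly 5 rows; each row shifts and turns the commanded pose from where the row before left it; what a row does not reach is not made up. Full scale, the value 1, is 0.05 m for a shift and 4 degrees for a turn. A row lasts 1/8 s, in which the tool goes at most 62.5 mm and 10.7 degrees, less where a joint would pass 70% of its speed; a pose out of reach is approached as far as the arm can. A call with a number of a shift or a turn outside -1 to 1 is refused whole. A call with a gripper value outside its range is refused whole. The fingers move at their own pace and stop on an object; the grip force is fixed at half the most. Time passes only in rows, so rows that do not move let the fingers close, or fill a call up. It gives the time, the measured TCP pose, the force, the opening and the grip force at its end, in the units of the state.
- readout.get_obs(): the state, without advancing time (a new reading comes with each control period).
- get_image(name): name is "scene" or "top"; returns a dict with "pixels" (480x640x3 uint8, red, green, blue), "intrinsics" (3x3 intrinsics, pixels), "k1" (the pictures are not rectified: a ray, as slopes to the right and down, at radius r is drawn at 1 + k1 r^2 times it, then the intrinsics apply), "extrinsics" (4x4, takes a point from world to camera coordinates). Camera axes: x right, y down, z forward; pixel columns grow to the right and rows downward; lengths in mm; the calibration is good to about 2 mm. A picture is of the moment at which its call begins. There is no depth.
- ctrl.close_job(): hands the job in; it is judged then, once.
The state is a dict: "t": time; "qpos": joint angles; "qvel": joint speeds; "joint_torque": joint torques, N m; "ee_pos": TCP position; "orientation": TCP orientation; "ft_force": force on the tool from outside, world axes, zero at the start; "moment": the same for the moment, N m; "width": finger opening in mm; "grasp_force": force on a finger pad.
Only numpy, scipy, OpenCV 4.12 (cv2) and the standard library are available. Lean on these libraries where they do the work, as an engineer would, in place of code of your own. Each camera call takes 0.05 s, during which the arm holds its last target. There are 200 camera calls.

## Working session

There is one attempt and no reset: what is moved stays moved. The work goes in short steps, Python scripts to look and compute and a tool call to move; the robot and the scene stay as the last step left them, time stands still between calls to the robot, and variables do not carry over. Pictures are saved under pics/ and viewed, at most 10 in all, crops included, and the job is handed in when it is done.

Besides the shell and the picture viewer there is one more tool, called after "Request:" in YAML: its name, and indented under it one key for each argument. step_arm: Moves the arm, as the interface text tells. Shift numbers are shares of 0.05 m and turn numbers shares of 4 degrees, none past 1 either way. Its arguments: {"type":"object","properties":{"targets":{"type":"array"}},"required":["targets"]}

```bash
mkdir -p pics
cat > h.py <<'E'
import numpy as np, cv2
from workcell import readout, get_image, ctrl
def snap(n,f):
    d=get_image(n); cv2.imwrite('pics/'+f,d['pixels'][:,:,::-1]); np.savez('pics/'+f+'.npz',**d); return d
def ray(d,u,v):
    K=np.array(d['intrinsics']);k=float(d['k1']);E=np.array(d['extrinsics'])
    p=cv2.undistortPoints(np.array([[[u,v]]],float),K,np.array([k,0,0,0.]))[0,0]
    R=E[:3,:3];o=-R.T@E[:3,3];w=R.T@np.array([p[0],p[1],1]);return o,w/np.linalg.norm(w)
def onz(d,u,v,z):
    o,w=ray(d,u,v);return o+w*(z-o[2])/w[2]
def proj(d,P):
    K=np.array(d['intrinsics']);E=np.array(d['extrinsics'])
    return cv2.projectPoints(np.array(P,float).reshape(-1,1,3),cv2.Rodrigues(E[:3,:3])[0],E[:3,3],K,np.array([float(d['k1']),0,0,0]))[0][:,0]
E
python3 - <<'E'
from h import *
for n in('scene','top'):
    d=snap(n,n+'0.png');E=np.array(d['extrinsics']);print(n,-E[:3,:3].T@E[:3,3],E[2,:3],d['k1'],d['intrinsics'][0])
print(readout.get_obs())
E
```

```text
scene [1314.1462441  -446.69774662  780.72497454] [-0.72230294  0.42448679 -0.54597567] -0.028794226191889948 [457.30206516   0.         312.68024322]
top [ 296.52566839    4.14815399 1493.71441061] [ 1.97453786e-01  2.01054937e-04 -9.80312176e-01] 0.0009215261207192712 [450.36882954   0.         317.26397738]
{'t': 0.1, 'qpos': array([ 1.25797438e+00,  4.23775715e-01,  1.63061730e+00,  1.15430826e-06,
        1.08864942e+00, -1.90173094e-02]), 'qvel': array([-0.0003671 , -0.00141581, -0.00271957, -0.00140739,  0.00026098,
       -0.00045595]), 'joint_torque': array([ 7.42080829e-04, -5.45616925e+01, -2.74324071e+01,  6.44903909e-02,
        1.88863452e-02, -1.08538296e-05]), 'ee_pos': array([180.90262943, 597.97379919, 403.97074769]), 'orientation': array([-4.59814647e-01, -3.10751655e+00,  2.24560439e-03]), 'ft_force': array([ 0.77213689, -0.33102364, -0.12777437]), 'moment': array([-0.02141423,  0.0007941 ,  0.01410474]), 'grasp_force': 0.0, 'width': 87.70586870231843}
```

View pics/scene0.png

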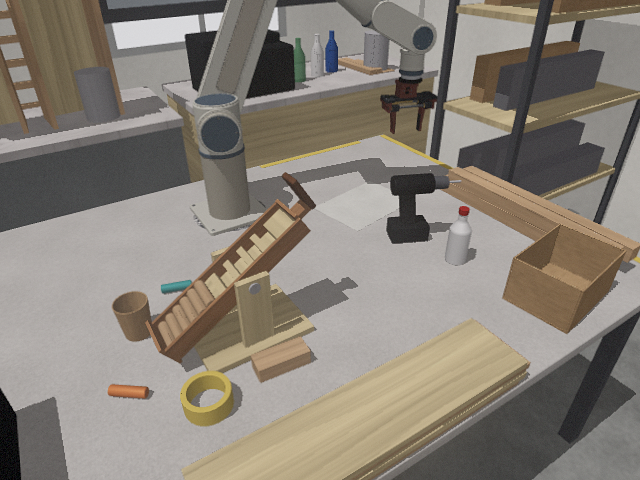

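View pics/top0.png

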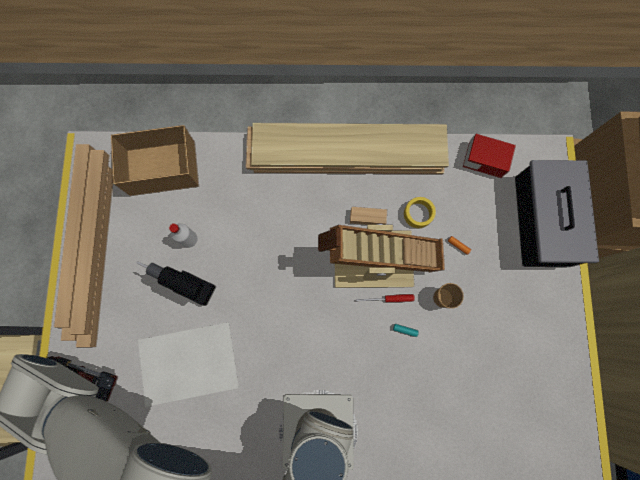

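The scene view shows the board with its channel end down at about (170,340), its handle at (298,192) and the stand at (255,310). In the top view the handle is at (328,241), the board runs from (335,245) to (442,252), and +y is to the left. Next I'll zoom in on both.

Run:
```python
import cv2,numpy as np
a=cv2.imread('pics/top0.png')[200:300,310:455];b=cv2.imread('pics/scene0.png')[165:375,140:325]
a=cv2.resize(a,None,fx=5,fy=5,interpolation=cv2.INTER_CUBIC)
cv2.imwrite('pics/c_top.png',a)
b=cv2.resize(b,None,fx=2.8,fy=2.8,interpolation=cv2.INTER_CUBIC)
cv2.imwrite('pics/c_sc.png',b);print(a.shape,b.shape)
```

```text
(500, 725, 3) (588, 518, 3)
```

View pics/c_top.png

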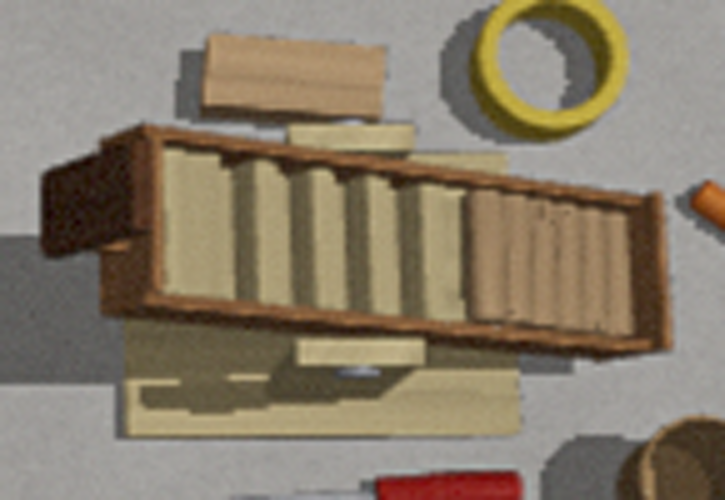

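View pics/c_sc.png

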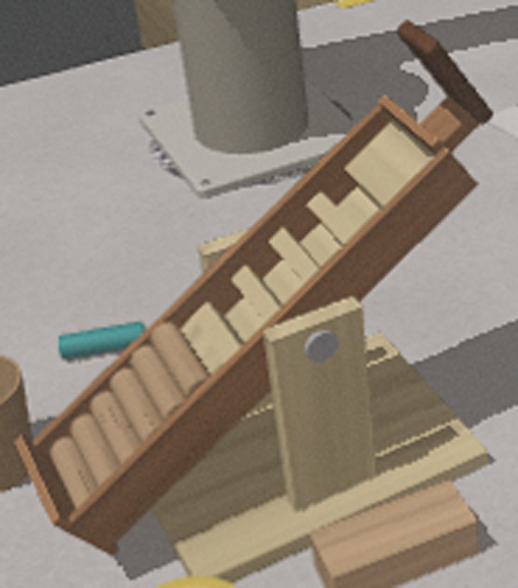

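The top crop shows the cheek tops centred at about (351,138) and (361,351), and the lower base edge running from (122,437) to (520,434). The scene crop shows the handle's top edge at (402,25)-(435,45), and six dowels in the channel.

```bash
cat >> h.py <<'E'
def Rb(yaw,t):  # board axes in world; t joint
    a=.56-t; c,s=np.cos(a),np.sin(a)
    Rz=np.array([[np.cos(yaw),-np.sin(yaw),0],[np.sin(yaw),np.cos(yaw),0],[0,0,1]])
    return Rz@np.array([[1,0,0],[0,c,-s],[0,s,c]])
E
python3 - <<'E'
from h import *
d=dict(np.load('pics/top0.png.npz'));s=dict(np.load('pics/scene0.png.npz'))
f=lambda u,v:(310+u/5-.4,200+v/5-.4); g=lambda u,v:(140+u/2.8-.3,165+v/2.8-.3)
A=onz(d,*f(351,138),196);B=onz(d,*f(361,351),196)
e1=onz(d,*f(122,437),18);e2=onz(d,*f(520,434),18)
print(A,B,np.linalg.norm(A-B),e1,e2,np.linalg.norm(e1-e2))
v=A-B;w=e1-e2
print('yaw cheeks',np.arctan2(v[1],v[0]),'edge',np.arctan2(-w[0],w[1]))
yaw=np.arctan2(-w[0],w[1])
# scene: outer cheek top corners z=196
for p in[(266,330),(358,299),(368,310)]:print('sc',onz(s,*g(*p),196))
for p in [(178,572),(493,458)]: print('base',onz(s,*g(*p),18))
P=(A+B)/2;P[2]=175
for yw in(yaw,np.arctan2(v[1],v[0])):
  R=Rb(yw,0)
  Q=[P+R@np.array(q) for q in[[-25,212,90],[25,212,90],[-25,212,12],[25,212,12],[0,170,37],[0,-220,12],[0,-33,12]]]
  print(yw,Q[0]);print(((proj(d,Q)-[310,200]+.4)*5).round()); print(((proj(s,Q)-[140,165]+.3)*2.8).round())
E
```

```text
[ 605.26479606 -180.36031003  196.        ] [ 478.21417331 -183.57812553  196.        ] 127.09136507253734 [445.18975217 -51.44407082  18.        ] [ 449.03020846 -312.43404106   18.        ] 261.01822479381985
yaw cheeks 0.025321621131856962 edge 0.014713895466143571
sc [ 601.84275488 -215.08003774  196.        ]
sc [ 604.69886786 -141.7310625   196.        ]
sc [ 620.74935617 -141.43796977  196.        ]
base [ 621.66008697 -317.77020478   18.        ]
base [645.43228081 -50.9788935   18.        ]
0.014713895466143571 [514.80280278 -50.53999441 363.86443395]
[[146. 233.]
 [144. 138.]
 [ 63. 257.]
 [ 62. 166.]
 [153. 211.]
 [628. 278.]
 [407. 252.]]
[[397.  23.]
 [430.  47.]
 [447.  86.]
 [480. 111.]
 [409. 116.]
 [ 62. 491.]
 [238. 318.]]
0.025321621131856962 [513.41017928 -50.83312037 363.86443395]
[[146. 235.]
 [144. 140.]
 [ 64. 260.]
 [ 62. 169.]
 [153. 213.]
 [628. 275.]
 [407. 251.]]
[[396.  23.]
 [429.  47.]
 [445.  85.]
 [479. 110.]
 [408. 116.]
 [ 63. 493.]
 [239. 318.]]
```

```bash
cat >> h.py <<'E'
from scipy.spatial.transform import Rotation as Ro
P=np.array([541.5,-180.,175.]);yaw=.02
def tool(t,zg=68,sgn=1):
    R=Rb(yaw,t);Rt=np.stack([sgn*R[:,0],-sgn*R[:,1],-R[:,2]],1)
    return P+R@np.array([0,212,zg+163.]),Rt
def delta(t,zg=68,sgn=1,o=None):
    o=o or readout.get_obs();p,Rt=tool(t,zg,sgn)
    w=(Ro.from_matrix(Rt)*Ro.from_rotvec(o['orientation']).inv()).as_rotvec()
    return ((p-o['ee_pos'])/50).round(3),(np.degrees(w)/4).round(3)
E
python3 - <<'E'
from h import *
d=dict(np.load('pics/top0.png.npz'))
print('drill',onz(d,205,285,190),onz(d,140,265,190),'glue',onz(d,178,232,170))
print(Ro.from_rotvec(readout.get_obs()['orientation']).as_matrix().round(2))
for s in(1,-1):
  for z in(138,68): print(s,z,tool(0,z,s)[0],delta(0,z,s))
E
```

```text
drill [430.99087058 328.71649054 190.        ] [488.11169573 521.82078065 190.        ] glue [592.15373331 423.93645015 170.        ]
[[-0.96  0.29 -0.  ]
 [ 0.29  0.96 -0.  ]
 [ 0.   -0.   -1.  ]]
1 138 [ 541.10540555 -160.27290812  542.63526237] (array([  7.204, -15.165,   2.773]), array([  1.547,  11.237, -39.067]))
1 68 [ 540.36179445 -123.09731062  483.3274046 ] (array([  7.189, -14.421,   1.587]), array([  1.547,  11.237, -39.067]))
-1 138 [ 541.10540555 -160.27290812  542.63526237] (array([  7.204, -15.165,   2.773]), array([ 7.999, -1.102,  4.376]))
-1 68 [ 540.36179445 -123.09731062  483.3274046 ] (array([  7.189, -14.421,   1.587]), array([ 7.999, -1.102,  4.376]))
```

Request:
step_arm:
  targets:
    - [[0.2, -0.5, 0.55, 0.4, -0.055, 0.22, 1], [0.4, -0.8, 0.55, 0.4, -0.055, 0.22, 1], [0.4, -0.8, 0.55, 0.4, -0.055, 0.22, 1], [0.4, -0.8, 0.55, 0.4, -0.055, 0.22, 1], [0.4, -0.8, 0.55, 0.4, -0.055, 0.22, 1]]

```text
t: 0.72
ee_pos: [271.3, 411.8, 542.7]
orientation: [-0.338, -3.114, -0.222]
ft_force: [0.1, 0.1, 1.3]
width: 87.8
grasp_force: 0.0
```

Request:
step_arm:
  targets:
    - [[0.4, -0.8, 0, 0.4, -0.055, 0.22, 1], [0.4, -0.8, 0, 0.4, -0.055, 0.22, 1], [0.4, -0.8, 0, 0.4, -0.055, 0.22, 1], [0.4, -0.8, 0, 0.4, -0.055, 0.22, 1], [0.4, -0.8, 0, 0.4, -0.055, 0.22, 1]]

```text
t: 1.35
ee_pos: [371.2, 211.8, 542.1]
orientation: [-0.215, -3.1, -0.442]
ft_force: [0.8, 0.1, -0.1]
width: 87.8
grasp_force: 0.0
```

Request:
step_arm:
  targets:
    - [[0.4, -0.8, 0, 0.4, -0.055, 0.22, 1], [0.4, -0.8, 0, 0.4, -0.055, 0.22, 1], [0.4, -0.8, 0, 0.4, -0.055, 0.22, 1], [0.4, -0.8, 0, 0.4, -0.055, 0.22, 1], [0.4, -0.8, 0, 0.4, -0.055, 0.22, 1]]

```text
t: 1.98
ee_pos: [471.3, 11.7, 542.0]
orientation: [-0.092, -3.066, -0.658]
ft_force: [0.2, -0.4, 0.3]
width: 87.7
grasp_force: 0.0
```

Request:
step_arm:
  targets:
    - [[0.3, -0.8, 0, 0.4, -0.055, 0.22, 1], [0.3, -0.8, 0, 0.4, -0.055, 0.22, 1], [0.3, -0.7, 0, 0.4, -0.055, 0.22, 1], [0.1, -0.5, 0, 0.4, -0.055, 0.22, 1], [0, 0, 0, 0.4, -0.055, 0.22, 1]]

```text
t: 2.6
ee_pos: [521.2, -128.0, 541.4]
orientation: [0.03, -3.012, -0.871]
ft_force: [0.3, 0.1, -0.5]
width: 87.7
grasp_force: 0.0
```

Run:
```python
from h import *
o=readout.get_obs();print(o['t'],o['qpos'].round(2),o['ee_pos'],delta(0,138,-1,o),delta(0,68,-1,o))
s=snap('scene','s1.png');d=snap('top','t1.png')
a=cv2.resize(s['pixels'][60:330,170:430,::-1],None,fx=1.5,fy=1.5);b=cv2.resize(d['pixels'][180:300,270:450,::-1],None,fx=2.2,fy=2.2)
c=np.zeros((max(a.shape[0],b.shape[0]),a.shape[1]+b.shape[1],3),np.uint8);c[:a.shape[0],:a.shape[1]]=a;c[:b.shape[0],a.shape[1]:]=b
cv2.imwrite('pics/m1.png',c);print(c.shape)
```

```text
2.6 [-0.38  0.21  1.66  0.51  1.53 -2.06] [ 521.18652581 -127.95019818  541.39135792] (array([ 0.398, -0.646,  0.025]), array([-0.041, -0.01 , -0.003])) (array([ 0.384,  0.097, -1.161]), array([-0.041, -0.01 , -0.003]))
(405, 786, 3)
```

View pics/m1.png

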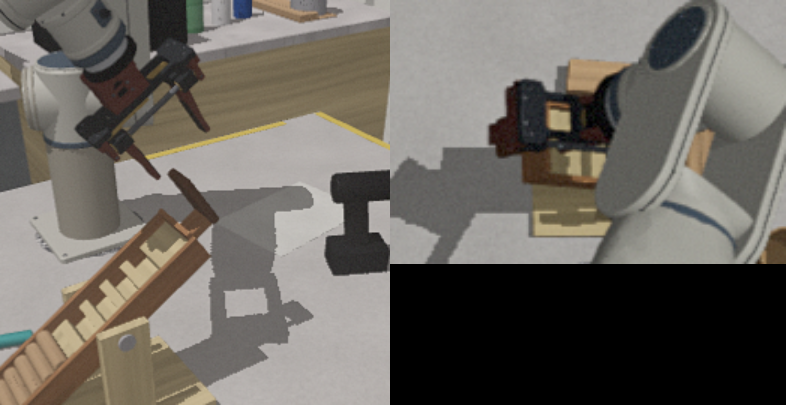

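The picture shows the tilted fingers straddling the blade, above and a little to the channel side of it. The dowels are untouched. I'll descend along the blade.

Request:
step_arm:
  targets:
    - [[0.2, -0.32, 0, 0, 0, 0, 1], [0.2, -0.32, 0, 0, 0, 0, 1], [0, 0, 0, 0, 0, 0, 1], [0, 0.18, -0.29, 0, 0, 0, 1], [0, 0.18, -0.29, 0, 0, 0, 1]]

```text
t: 3.32
ee_pos: [540.6, -139.8, 511.8]
orientation: [0.033, -3.012, -0.869]
ft_force: [-0.6, -0.5, -0.2]
width: 87.7
grasp_force: 0.0
```

Request:
step_arm:
  targets:
    - [[0, 0.18, -0.29, 0, 0, 0, 1], [0, 0.18, -0.29, 0, 0, 0, 1], [0, 0, 0, 0, 0, 0, 1], [0, 0, 0, 0, 0, 0, 1], [0, 0, 0, 0, 0, 0, 1]]

```text
t: 3.95
ee_pos: [541.1, -123.0, 484.8]
orientation: [0.033, -3.014, -0.868]
ft_force: [-0.7, 0.0, 0.2]
width: 87.9
grasp_force: 0.0
```

Run:
```python
from h import *
o=readout.get_obs();print(o['t'],o['qpos'].round(2),o['ee_pos'],delta(0,68,-1,o))
s=snap('scene','s2.png')
cv2.imwrite('pics/m2.png',cv2.resize(s['pixels'][110:280,190:400,::-1],None,fx=3,fy=3,interpolation=cv2.INTER_CUBIC))
```

```text
3.95 [-0.36  0.29  1.69  0.52  1.42 -2.1 ] [ 541.14990987 -123.04466784  484.76484742] (array([-0.016, -0.001, -0.029]), array([-0.015,  0.021, -0.02 ]))
```

View pics/m2.png

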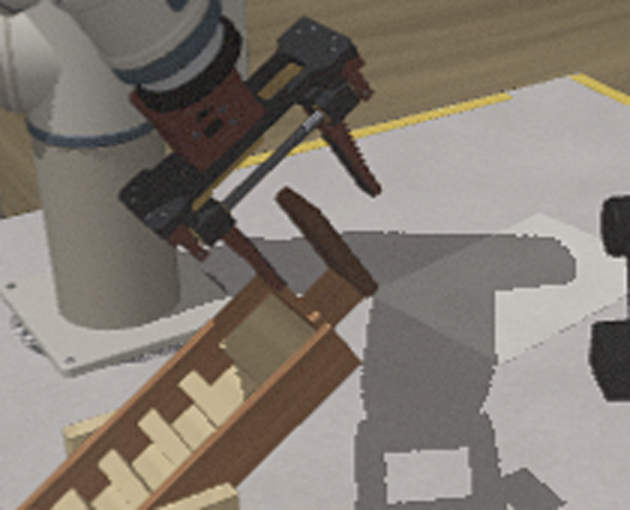

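The picture shows the blade centred between the fingertips, at about (330,243). Closing.

Request:
step_arm:
  targets:
    - [[0, 0, 0, 0, 0, 0, 0.5], [0, 0, 0, 0, 0, 0, 0.25], [0, 0, 0, 0, 0, 0, 0], [0, 0, 0, 0, 0, 0, 0], [0, 0, 0, 0, 0, 0, 0]]

```text
t: 4.62
ee_pos: [541.0, -122.8, 484.2]
orientation: [0.033, -3.013, -0.869]
ft_force: [0.2, 0.3, -0.1]
width: 41.2
grasp_force: 0.0
```

Run:
```python
from h import *
o=readout.get_obs();print(o['t'],o['width'],o['grasp_force'],o['ft_force'],o['moment'])
z=((np.array(o['ee_pos'])-P)@Rb(yaw,0));print(z)
ts=np.arange(0,1.13,.08)
p0=o['ee_pos']-P
for a,b in zip(ts[:-1],ts[1:]):
  A=P+Rb(yaw,a)@z;B=P+Rb(yaw,b)@z;print(round(a,2),((B-A)/50).round(3))
print('turn per .08',np.degrees(.08)/4)
```

```text
4.625 41.22095123829526 0.0 [ 0.20285154  0.25961617 -0.14523975] [-0.2000466   0.05115617  0.04556961]
[  0.60570429 212.70542231 231.53843915]
0.0 [-0.01   0.49  -0.111]
0.08 [-0.01  0.48 -0.15]
0.16 [-0.009  0.466 -0.188]
0.24 [-0.009  0.45  -0.225]
0.32 [-0.009  0.43  -0.26 ]
0.4 [-0.008  0.408 -0.293]
0.48 [-0.008  0.384 -0.325]
0.56 [-0.007  0.356 -0.355]
0.64 [-0.007  0.327 -0.382]
0.72 [-0.006  0.295 -0.407]
0.8 [-0.005  0.262 -0.429]
0.88 [-0.005  0.227 -0.449]
0.96 [-0.004  0.19  -0.466]
1.04 [-0.003  0.152 -0.479]
turn per .08 1.1459155902616465
```

Request:
step_arm:
  targets:
    - [[0, 0, 0, 0, 0, 0, 0], [0, 0, 0, 0, 0, 0, 0], [0, 0, 0, 0, 0, 0, 0], [0, 0, 0, 0, 0, 0, 0], [0, 0, 0, 0, 0, 0, 0]]

```text
t: 5.25
ee_pos: [540.9, -123.6, 483.5]
orientation: [0.031, -3.014, -0.865]
ft_force: [0.9, -4.4, -4.0]
width: 13.8
grasp_force: 30.0
```

Request:
step_arm:
  targets:
    - [[0, 0, 0, 0, 0, 0, 0], [-0.002, 0.123, -0.026, -0.287, -0.006, 0, 0], [-0.002, 0.122, -0.03, -0.287, -0.006, 0, 0], [-0.005, 0.245, -0.055, -0.573, -0.011, 0, 0], [0, 0, 0, 0, 0, 0, 0]]

```text
t: 5.88
ee_pos: [540.5, -98.5, 477.7]
orientation: [0.032, -3.047, -0.742]
ft_force: [1.7, -4.3, -6.8]
width: 13.9
grasp_force: 30.0
```

Request:
step_arm:
  targets:
    - [[-0.005, 0.24, -0.075, -0.573, -0.011, 0, 0], [-0.005, 0.24, -0.075, -0.573, -0.011, 0, 0], [-0.005, 0.234, -0.094, -0.573, -0.011, 0, 0], [-0.005, 0.232, -0.094, -0.573, -0.011, 0, 0], [-0.004, 0.227, -0.11, -0.573, -0.011, 0, 0]]

```text
t: 6.5
ee_pos: [539.4, -40.1, 455.7]
orientation: [0.033, -3.109, -0.433]
ft_force: [1.2, -10.1, -3.5]
width: 13.8
grasp_force: 30.0
```

Request:
step_arm:
  targets:
    - [[-0.004, 0.223, -0.115, -0.573, -0.011, 0, 0], [-0.004, 0.217, -0.127, -0.573, -0.011, 0, 0], [-0.004, 0.213, -0.133, -0.573, -0.011, 0, 0], [-0.004, 0.207, -0.144, -0.573, -0.011, 0, 0], [-0.004, 0.201, -0.149, -0.573, -0.011, 0, 0]]

```text
t: 7.12
ee_pos: [538.4, 12.7, 422.4]
orientation: [0.033, -3.138, -0.121]
ft_force: [2.0, -11.3, -4.0]
width: 13.8
grasp_force: 30.0
```

Request:
step_arm:
  targets:
    - [[-0.004, 0.195, -0.16, -0.573, -0.011, 0, 0], [-0.004, 0.189, -0.165, -0.573, -0.011, 0, 0], [-0.003, 0.181, -0.175, -0.573, -0.011, 0, 0], [0, 0, 0, 0, 0, 0, 0], [0, 0, 0, 0, 0, 0, 0]]

```text
t: 7.75
ee_pos: [538.0, 40.8, 397.2]
orientation: [0.034, -3.14, 0.066]
ft_force: [4.8, -9.9, -5.5]
width: 13.9
grasp_force: 30.0
```

```bash
cat >> h.py <<'E'
def tilt(o):
    R=Ro.from_rotvec(o['orientation']).as_matrix(); zb=-R[:,2]
    x=np.array([np.cos(yaw),np.sin(yaw),0]); y=np.array([-x[1],x[0],0])
    a=np.arctan2(-(zb@y),zb[2]); p=o['ee_pos']-P
    return .56-a, Rb(yaw,.56-a).T@p
E
python3 - <<'E'
from h import *
o=readout.get_obs();print(o['t'],tilt(o),o['qpos'].round(2),o['ft_force'].round(1),o['moment'].round(2))
z=tilt(o)[1]
for a in np.arange(.6,1.12,.05):
  print(round(a,2),((Rb(yaw,a+.05)@z-Rb(yaw,a)@z)/250).round(4))
print(np.degrees(.01)/4)
E
```

```text
7.75 (np.float64(0.6017543753335816), array([  0.88759359, 211.37348951, 231.22552661])) [ 0.06  0.31  1.82 -0.05  1.01 -1.5 ] [ 4.8 -9.9 -5.5] [-1.38 -0.37 -0.28]
0.6 [-0.0009  0.0434 -0.0452]
0.65 [-0.0008  0.0411 -0.0473]
0.7 [-0.0008  0.0387 -0.0493]
0.75 [-0.0007  0.0362 -0.0512]
0.8 [-0.0007  0.0335 -0.0529]
0.85 [-0.0006  0.0309 -0.0545]
0.9 [-0.0006  0.0281 -0.056 ]
0.95 [-0.0005  0.0253 -0.0573]
1.0 [-0.0004  0.0224 -0.0585]
1.05 [-0.0004  0.0194 -0.0596]
1.1 [-0.0003  0.0164 -0.0605]
0.1432394487827058
```

Request:
step_arm:
  targets:
    - [[-0.001, 0.043, -0.045, -0.143, -0.003, 0, 0], [-0.001, 0.043, -0.045, -0.143, -0.003, 0, 0], [-0.001, 0.043, -0.045, -0.143, -0.003, 0, 0], [-0.001, 0.043, -0.045, -0.143, -0.003, 0, 0], [-0.001, 0.043, -0.045, -0.143, -0.003, 0, 0]]

```text
t: 8.38
ee_pos: [537.7, 51.4, 386.5]
orientation: [-0.033, 3.138, -0.144]
ft_force: [3.9, -11.7, -2.8]
width: 13.5
grasp_force: 30.0
```

Request:
step_arm:
  targets:
    - [[-0.001, 0.041, -0.047, -0.143, -0.003, 0, 0], [-0.001, 0.041, -0.047, -0.143, -0.003, 0, 0], [-0.001, 0.041, -0.047, -0.143, -0.003, 0, 0], [-0.001, 0.041, -0.047, -0.143, -0.003, 0, 0], [-0.001, 0.041, -0.047, -0.143, -0.003, 0, 0]]

```text
t: 9.0
ee_pos: [537.5, 61.7, 374.8]
orientation: [-0.033, 3.133, -0.222]
ft_force: [3.1, -11.6, -2.0]
width: 13.7
grasp_force: 30.0
```

Request:
step_arm:
  targets:
    - [[-0.001, 0.039, -0.049, -0.143, -0.003, 0, 0], [-0.001, 0.039, -0.049, -0.143, -0.003, 0, 0], [-0.001, 0.039, -0.049, -0.143, -0.003, 0, 0], [-0.001, 0.039, -0.049, -0.143, -0.003, 0, 0], [-0.001, 0.039, -0.049, -0.143, -0.003, 0, 0]]

```text
t: 9.62
ee_pos: [537.3, 71.3, 362.6]
orientation: [-0.033, 3.125, -0.3]
ft_force: [3.9, -12.9, -2.0]
width: 14.2
grasp_force: 30.0
```

Request:
step_arm:
  targets:
    - [[-0.001, 0.036, -0.051, -0.143, -0.003, 0, 0], [-0.001, 0.036, -0.051, -0.143, -0.003, 0, 0], [-0.001, 0.036, -0.051, -0.143, -0.003, 0, 0], [-0.001, 0.036, -0.051, -0.143, -0.003, 0, 0], [-0.001, 0.036, -0.051, -0.143, -0.003, 0, 0]]

```text
t: 10.25
ee_pos: [537.1, 80.4, 349.8]
orientation: [-0.033, 3.116, -0.378]
ft_force: [3.6, -12.8, -2.1]
width: 13.9
grasp_force: 30.0
```

Request:
step_arm:
  targets:
    - [[-0.001, 0.034, -0.053, -0.143, -0.003, 0, 0], [-0.001, 0.034, -0.053, -0.143, -0.003, 0, 0], [-0.001, 0.034, -0.053, -0.143, -0.003, 0, 0], [-0.001, 0.034, -0.053, -0.143, -0.003, 0, 0], [-0.001, 0.034, -0.053, -0.143, -0.003, 0, 0]]

```text
t: 10.88
ee_pos: [536.9, 88.8, 336.6]
orientation: [-0.033, 3.106, -0.456]
ft_force: [4.5, -13.8, -1.6]
width: 13.9
grasp_force: 30.0
```

Request:
step_arm:
  targets:
    - [[-0.001, 0.031, -0.055, -0.143, -0.003, 0, 0], [-0.001, 0.031, -0.055, -0.143, -0.003, 0, 0], [-0.001, 0.031, -0.055, -0.143, -0.003, 0, 0], [-0.001, 0.031, -0.055, -0.143, -0.003, 0, 0], [-0.001, 0.031, -0.055, -0.143, -0.003, 0, 0]]

```text
t: 11.5
ee_pos: [536.7, 96.5, 322.9]
orientation: [-0.033, 3.093, -0.533]
ft_force: [4.8, -13.8, -1.5]
width: 14.0
grasp_force: 30.0
```

Run:
```python
from h import *
o=readout.get_obs();print(o['t'],tilt(o),o['qpos'].round(2),o['ft_force'].round(1),o['moment'].round(2))
s=snap('scene','s3.png')
Q=[P+Rb(yaw,tilt(o)[0])@np.array(q) for q in [[0,y,0.5] for y in(-33,9,51,93)]+[[0,-215,12],[0,170,12]]]
q=proj(s,Q);print(q.round())
u0,v0=np.maximum(q.min(0).astype(int)-60,0);u1,v1=q.max(0).astype(int)+60
c=s['pixels'][v0:v1,u0:u1,::-1];c=cv2.resize(c,None,fx=2.4,fy=2.4,interpolation=cv2.INTER_CUBIC);cv2.imwrite('pics/m3.png',c);print(u0,v0,c.shape)
```

```text
11.5 (np.float64(0.9012042439310147), array([  0.77462925, 211.10653338, 231.9206866 ])) [ 0.23  0.44  1.85 -0.41  0.97 -1.1 ] [  4.8 -13.8  -1.5] [-0.91 -0.38  0.05]
[[226. 271.]
 [243. 270.]
 [260. 269.]
 [276. 268.]
 [140. 270.]
 [304. 262.]]
80 202 (307, 682, 3)
```

View pics/m3.png

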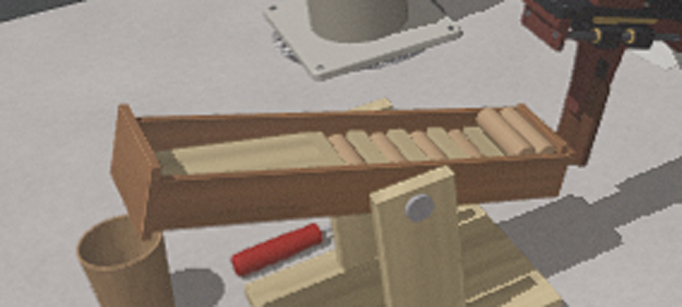

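The picture shows the channel empty and dowels in the pockets at about crop x = 345, 380, 423 and 462. The rest lie at the handle end, around (490-550,130). I'll continue to the full tip.

Request:
step_arm:
  targets:
    - [[-0.001, 0.028, -0.056, -0.143, -0.003, 0, 0], [-0.001, 0.028, -0.056, -0.143, -0.003, 0, 0], [-0.001, 0.028, -0.056, -0.143, -0.003, 0, 0], [-0.001, 0.028, -0.056, -0.143, -0.003, 0, 0], [-0.001, 0.028, -0.056, -0.143, -0.003, 0, 0]]

```text
t: 12.18
ee_pos: [536.6, 103.5, 309.0]
orientation: [-0.032, 3.078, -0.61]
ft_force: [5.7, -13.3, -0.6]
width: 14.3
grasp_force: 30.0
```

Request:
step_arm:
  targets:
    - [[0, 0.025, -0.057, -0.143, -0.003, 0, 0], [0, 0.025, -0.057, -0.143, -0.003, 0, 0], [0, 0.025, -0.057, -0.143, -0.003, 0, 0], [-0.001, 0.025, -0.057, -0.143, -0.003, 0, 0], [-0.001, 0.025, -0.057, -0.143, -0.003, 0, 0]]

```text
t: 12.8
ee_pos: [536.5, 109.8, 294.8]
orientation: [-0.032, 3.061, -0.686]
ft_force: [5.4, -12.4, 0.1]
width: 14.1
grasp_force: 30.0
```

Request:
step_arm:
  targets:
    - [[0, 0.022, -0.058, -0.143, -0.003, 0, 0], [0, 0.022, -0.058, -0.143, -0.003, 0, 0], [0, 0.022, -0.058, -0.143, -0.003, 0, 0], [-0.001, 0.022, -0.058, -0.143, -0.003, 0, 0], [-0.001, 0.022, -0.058, -0.143, -0.003, 0, 0]]

```text
t: 13.42
ee_pos: [536.4, 115.4, 280.3]
orientation: [-0.032, 3.043, -0.762]
ft_force: [5.1, -12.2, 0.6]
width: 14.4
grasp_force: 30.0
```

Request:
step_arm:
  targets:
    - [[0, 0.019, -0.06, -0.143, -0.003, 0, 0], [0, 0.019, -0.06, -0.143, -0.003, 0, 0], [0, 0.019, -0.06, -0.143, -0.003, 0, 0], [-0.001, 0.019, -0.06, -0.143, -0.003, 0, 0], [-0.001, 0.019, -0.06, -0.143, -0.003, 0, 0]]

```text
t: 14.05
ee_pos: [536.3, 120.3, 265.4]
orientation: [-0.031, 3.022, -0.837]
ft_force: [4.6, -12.3, 1.0]
width: 13.8
grasp_force: 30.0
```

Request:
step_arm:
  targets:
    - [[0, 0.017, -0.06, -0.143, -0.003, 0, 0], [0, 0.016, -0.06, -0.143, -0.003, 0, 0], [0, 0.008, -0.03, -0.072, -0.001, 0, 0], [0, 0, 0, 0, 0, 0, 0], [0, 0, 0, 0, 0, 0, 0]]

```text
t: 14.68
ee_pos: [536.2, 122.3, 257.8]
orientation: [-0.031, 3.012, -0.874]
ft_force: [4.9, -10.8, -1.0]
width: 13.7
grasp_force: 30.0
```

Run:
```python
from h import *
o=readout.get_obs();print(o['t'],tilt(o),o['qpos'].round(2),o['ft_force'].round(1),o['moment'].round(2))
s=snap('scene','s4.png')
c=s['pixels'][235:300,190:340,::-1];c=cv2.resize(c,None,fx=5,fy=5,interpolation=cv2.INTER_CUBIC);cv2.imwrite('pics/m4.png',c);print(c.shape)
Q=[P+Rb(yaw,tilt(o)[0])@np.array(q) for q in [[0,y,0.5] for y in(-33,9,51,93)]+[[0,-215,12],[0,170,12]]]
print((proj(s,Q)-[190,235])*5)
```

```text
14.675 (np.float64(1.1246905889530732), array([  0.78395558, 211.1121693 , 231.79901686])) [ 0.32  0.58  1.85 -0.65  1.01 -0.83] [  4.9 -10.8  -1. ] [-0.32 -0.23  0.09]
(325, 750, 3)
[[ 185.55052588  163.05963294]
 [ 266.17497286  176.9240855 ]
 [ 342.53091502  190.03880193]
 [ 414.93445311  202.46058802]
 [-211.73274266   66.28098646]
 [ 548.47664432  203.53079489]]
```

View pics/m4.png

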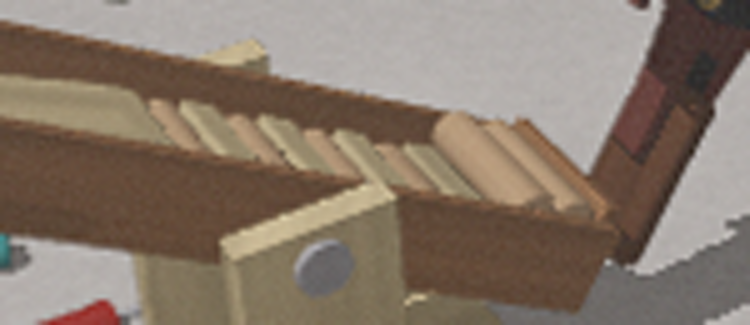

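Request:
step_arm:
  targets:
    - [[0, 0.008, -0.03, -0.072, -0.001, 0, 0], [0, 0.008, -0.03, -0.072, -0.001, 0, 0], [0, 0, 0, 0, 0, 0, 0], [0, 0, 0, 0, 0, 0, 0], [0, 0, 0, 0, 0, 0, 0]]

```text
t: 15.35
ee_pos: [536.2, 123.8, 256.7]
orientation: [-0.03, 3.006, -0.89]
ft_force: [-2.5, -4.8, 19.3]
width: 14.4
grasp_force: 30.1
```

The picture shows all four pockets filled, at about x = 170, 250, 325 and 400, and two dowels resting at the handle end. The fz of 19 N shows the stop is reached. Now I'll tip back.

Run:
```python
from h import *
o=readout.get_obs();print(o['t'],tilt(o),o['ft_force'].round(1))
z=np.array([.8,211.2,231.7])
ts=[1.135]+list(np.arange(1.125,-.01,-.125))
for a,b in zip(ts[:-1],ts[1:]): print(round(a,3),((Rb(yaw,b)@z-Rb(yaw,a)@z)/50/5).round(4))
print(np.degrees(.025)/4)
```

```text
15.35 (np.float64(1.1355994321527114), array([  0.78151297, 210.38194932, 233.91925668])) [-2.5 -4.8 19.3]
1.135 [ 0.0001 -0.0032  0.0121]
1.125 [ 0.001  -0.0506  0.1482]
1.0 [ 0.0014 -0.0687  0.1408]
0.875 [ 0.0017 -0.0857  0.1311]
0.75 [ 0.002  -0.1014  0.1194]
0.625 [ 0.0023 -0.1155  0.1058]
0.5 [ 0.0026 -0.1278  0.0906]
0.375 [ 0.0028 -0.1381  0.074 ]
0.25 [ 0.0029 -0.1462  0.0562]
0.125 [ 0.003  -0.1521  0.0375]
0.35809862195676456
```

Request:
step_arm:
  targets:
    - [[0, -0.016, 0.06, 0.143, 0.003, 0, 0], [0.001, -0.025, 0.074, 0.179, 0.004, 0, 0], [0.001, -0.049, 0.148, 0.358, 0.007, 0, 0], [0.001, -0.051, 0.148, 0.358, 0.007, 0, 0], [0.001, -0.053, 0.148, 0.358, 0.007, 0, 0]]

```text
t: 15.98
ee_pos: [536.4, 113.7, 283.7]
orientation: [-0.032, 3.048, -0.739]
ft_force: [5.3, -8.2, -3.7]
width: 14.0
grasp_force: 30.0
```

Request:
step_arm:
  targets:
    - [[0.001, -0.055, 0.147, 0.358, 0.007, 0, 0], [0.001, -0.064, 0.143, 0.358, 0.007, 0, 0], [0.001, -0.067, 0.142, 0.358, 0.007, 0, 0], [0.001, -0.069, 0.141, 0.358, 0.007, 0, 0], [0.001, -0.071, 0.14, 0.358, 0.007, 0, 0]]

```text
t: 16.6
ee_pos: [536.7, 97.7, 319.4]
orientation: [-0.032, 3.089, -0.547]
ft_force: [4.0, -4.6, -2.8]
width: 13.6
grasp_force: 30.0
```

Request:
step_arm:
  targets:
    - [[0.002, -0.074, 0.139, 0.358, 0.007, 0, 0], [0.002, -0.081, 0.134, 0.358, 0.007, 0, 0], [0.002, -0.084, 0.132, 0.358, 0.007, 0, 0], [0.002, -0.086, 0.131, 0.358, 0.007, 0, 0], [0.002, -0.088, 0.13, 0.358, 0.007, 0, 0]]

```text
t: 17.23
ee_pos: [537.0, 77.3, 353.1]
orientation: [-0.033, 3.119, -0.35]
ft_force: [4.4, -0.5, -2.1]
width: 14.2
grasp_force: 30.0
```

Request:
step_arm:
  targets:
    - [[0.002, -0.092, 0.128, 0.358, 0.007, 0, 0], [0.002, -0.098, 0.122, 0.358, 0.007, 0, 0], [0.002, -0.1, 0.121, 0.358, 0.007, 0, 0], [0.002, -0.102, 0.119, 0.358, 0.007, 0, 0], [0.002, -0.104, 0.118, 0.358, 0.007, 0, 0]]

```text
t: 17.85
ee_pos: [537.4, 52.9, 383.7]
orientation: [-0.034, 3.135, -0.153]
ft_force: [4.1, 3.9, 0.6]
width: 14.0
grasp_force: 30.0
```

Request:
step_arm:
  targets:
    - [[0.002, -0.107, 0.115, 0.358, 0.007, 0, 0], [0.002, -0.112, 0.109, 0.358, 0.007, 0, 0], [0.002, -0.114, 0.107, 0.358, 0.007, 0, 0], [0.002, -0.116, 0.105, 0.358, 0.007, 0, 0], [0.002, -0.118, 0.103, 0.358, 0.007, 0, 0]]

```text
t: 18.48
ee_pos: [537.9, 25.0, 411.0]
orientation: [-0.034, 3.139, 0.044]
ft_force: [2.6, 7.3, 2.8]
width: 14.4
grasp_force: 30.1
```

Run:
```python
from h import *
o=readout.get_obs();t,z=tilt(o);print(o['t'],t,z,o['ft_force'].round(1))
s=snap('scene','s5.png')
ts=[t]+list(np.arange(.5,-.01,-.0625))
for a,b in zip(ts[:-1],ts[1:]): print(round(a,3),((Rb(yaw,b)@z-Rb(yaw,a)@z)/50/5).round(4),np.degrees(a-b)/20)
```

```text
18.475 0.5317696370011767 [  0.48353684 211.64096922 230.07415339] [2.6 7.3 2.8]
0.532 [ 0.0006 -0.0304  0.0256] 0.09101330584150422
0.5 [ 0.0012 -0.0621  0.0474] 0.17904931097838225
0.438 [ 0.0013 -0.0649  0.0435] 0.17904931097838225
0.375 [ 0.0014 -0.0675  0.0393] 0.17904931097838225
0.312 [ 0.0014 -0.0698  0.035 ] 0.17904931097838225
0.25 [ 0.0014 -0.0719  0.0306] 0.17904931097838225
0.188 [ 0.0015 -0.0737  0.0261] 0.17904931097838225
0.125 [ 0.0015 -0.0751  0.0214] 0.17904931097838225
0.062 [ 0.0015 -0.0763  0.0167] 0.17904931097838225
```

Request:
step_arm:
  targets:
    - [[0.001, -0.06, 0.051, 0.179, 0.004, 0, 0], [0.001, -0.06, 0.05, 0.179, 0.004, 0, 0], [0.001, -0.061, 0.048, 0.179, 0.004, 0, 0], [0.001, -0.062, 0.048, 0.179, 0.004, 0, 0], [0.001, -0.062, 0.047, 0.179, 0.004, 0, 0]]

```text
t: 19.15
ee_pos: [538.2, 10.0, 423.2]
orientation: [-0.034, 3.137, 0.142]
ft_force: [2.6, 7.6, 3.3]
width: 13.3
grasp_force: 30.1
```

Request:
step_arm:
  targets:
    - [[0.001, -0.063, 0.046, 0.179, 0.004, 0, 0], [0.001, -0.064, 0.045, 0.179, 0.004, 0, 0], [0.001, -0.064, 0.044, 0.179, 0.004, 0, 0], [0.001, -0.065, 0.043, 0.179, 0.004, 0, 0], [0.002, -0.065, 0.043, 0.179, 0.004, 0, 0]]

```text
t: 19.77
ee_pos: [538.5, -5.9, 434.5]
orientation: [-0.035, 3.132, 0.241]
ft_force: [2.9, 8.8, 4.5]
width: 14.0
grasp_force: 30.1
```

Request:
step_arm:
  targets:
    - [[0.001, -0.066, 0.042, 0.179, 0.004, 0, 0], [0.001, -0.066, 0.041, 0.179, 0.004, 0, 0], [0.001, -0.067, 0.04, 0.179, 0.004, 0, 0], [0.002, -0.068, 0.039, 0.179, 0.004, 0, 0], [0.002, -0.068, 0.039, 0.179, 0.004, 0, 0]]

```text
t: 20.4
ee_pos: [538.8, -22.5, 444.8]
orientation: [-0.035, 3.123, 0.34]
ft_force: [1.1, 8.6, 7.3]
width: 14.0
grasp_force: 30.1
```

Request:
step_arm:
  targets:
    - [[0.001, -0.069, 0.037, 0.179, 0.004, 0, 0], [0.001, -0.069, 0.036, 0.179, 0.004, 0, 0], [0.001, -0.07, 0.035, 0.179, 0.004, 0, 0], [0.002, -0.07, 0.035, 0.179, 0.004, 0, 0], [0.002, -0.07, 0.034, 0.179, 0.004, 0, 0]]

```text
t: 21.02
ee_pos: [539.1, -39.7, 454.0]
orientation: [0.035, -3.11, -0.438]
ft_force: [1.4, 10.7, 8.3]
width: 13.9
grasp_force: 30.1
```

Request:
step_arm:
  targets:
    - [[0.001, -0.071, 0.032, 0.179, 0.004, 0, 0], [0.001, -0.071, 0.032, 0.179, 0.004, 0, 0], [0.001, -0.072, 0.031, 0.179, 0.004, 0, 0], [0.002, -0.072, 0.03, 0.179, 0.004, 0, 0], [0.002, -0.072, 0.029, 0.179, 0.004, 0, 0]]

```text
t: 21.65
ee_pos: [539.5, -57.4, 462.0]
orientation: [0.036, -3.094, -0.536]
ft_force: [0.9, 12.9, 11.9]
width: 13.6
grasp_force: 30.1
```

Request:
step_arm:
  targets:
    - [[0.001, -0.073, 0.028, 0.179, 0.004, 0, 0], [0.001, -0.073, 0.027, 0.179, 0.004, 0, 0], [0.001, -0.074, 0.026, 0.179, 0.004, 0, 0], [0.002, -0.074, 0.026, 0.179, 0.004, 0, 0], [0.002, -0.074, 0.025, 0.179, 0.004, 0, 0]]

```text
t: 22.28
ee_pos: [539.8, -75.6, 468.9]
orientation: [0.036, -3.075, -0.634]
ft_force: [0.1, 13.2, 13.1]
width: 13.9
grasp_force: 30.1
```

Request:
step_arm:
  targets:
    - [[0.001, -0.075, 0.023, 0.179, 0.004, 0, 0], [0.001, -0.075, 0.022, 0.179, 0.004, 0, 0], [0.001, -0.075, 0.021, 0.179, 0.004, 0, 0], [0.002, -0.075, 0.021, 0.179, 0.004, 0, 0], [0.002, -0.075, 0.02, 0.179, 0.004, 0, 0]]

```text
t: 22.9
ee_pos: [540.2, -94.1, 474.7]
orientation: [0.037, -3.053, -0.731]
ft_force: [0.7, 13.5, 15.8]
width: 14.3
grasp_force: 30.1
```

Run:
```python
from h import *
o=readout.get_obs();t,z=tilt(o);print(o['t'],t,z,o['ft_force'].round(1),o['qpos'].round(2))
s=snap('scene','s6.png')
ts=[t,.04,0]
for a,b in zip(ts[:-1],ts[1:]): print(round(a,3),((Rb(yaw,b)@z-Rb(yaw,a)@z)/50).round(4),np.degrees(a-b)/4)
```

```text
22.9 0.09012901301720022 [  0.37774207 212.29225513 228.32925522] [ 0.7 13.5 15.8] [-0.29  0.27  1.72  0.46  1.34 -2.04]
0.09 [ 0.006  -0.3024  0.0786] 0.7180452192604844
0.04 [ 0.0049 -0.2439  0.0518] 0.5729577951308232
```

Request:
step_arm:
  targets:
    - [[0.001, -0.08, 0.03, 0.179, 0.004, 0, 0], [0.001, -0.08, 0.03, 0.179, 0.004, 0, 0], [0.001, -0.08, 0.03, 0.179, 0.004, 0, 0], [0.002, -0.08, 0.027, 0.179, 0.004, 0, 0], [0.001, -0.076, 0.018, 0.179, 0.004, 0, 0]]

```text
t: 23.58
ee_pos: [540.5, -114.3, 480.9]
orientation: [0.036, -3.029, -0.825]
ft_force: [1.4, 10.9, 12.0]
width: 14.1
grasp_force: 30.0
```

Request:
step_arm:
  targets:
    - [[0.001, -0.076, 0.016, 0.179, 0.004, 0, 0], [0.001, -0.076, 0.015, 0.179, 0.004, 0, 0], [0.001, -0.038, 0.008, 0.09, 0.002, 0, 0], [0, 0, 0, 0, 0, 0, 0], [0, 0, 0, 0, 0, 0, 0]]

```text
t: 24.2
ee_pos: [540.7, -123.9, 483.0]
orientation: [0.036, -3.015, -0.871]
ft_force: [1.0, 9.0, 12.7]
width: 14.2
grasp_force: 30.0
```

Run:
```python
from h import *
o=readout.get_obs();t,z=tilt(o);print(o['t'],t,z,o['ft_force'].round(1),o['moment'].round(2))
```

```text
24.2 -0.002236198609443907 [  0.28011201 211.64274541 230.66372567] [ 1.   9.  12.7] [ 1.74 -0.11 -0.42]
```

Request:
step_arm:
  targets:
    - [[0, -0.038, 0.008, 0.09, 0.002, 0, 0], [0, -0.038, 0.008, 0.09, 0.002, 0, 0], [0, 0, 0, 0, 0, 0, 0], [0, 0, 0, 0, 0, 0, 0], [0, 0, 0, 0, 0, 0, 0]]

```text
t: 24.82
ee_pos: [540.9, -126.2, 481.9]
orientation: [0.036, -3.007, -0.892]
ft_force: [7.3, 21.8, 1.9]
width: 14.1
grasp_force: 30.1
```

Run:
```python
from h import *
o=readout.get_obs();t,z=tilt(o);print(o['t'],t,z,o['ft_force'].round(1),o['moment'].round(2))
s=snap('scene','s7.png')
c=s['pixels'][175:365,140:325,::-1];c=cv2.resize(c,None,fx=3.1,fy=3.1,interpolation=cv2.INTER_CUBIC);cv2.imwrite('pics/m7.png',c);print(c.shape)
```

```text
24.825 -0.01690451511246016 [  0.46323847 212.52304608 227.89631801] [ 7.3 21.8  1.9] [ 1.68 -1.13 -0.86]
(589, 574, 3)
```

View pics/m7.png

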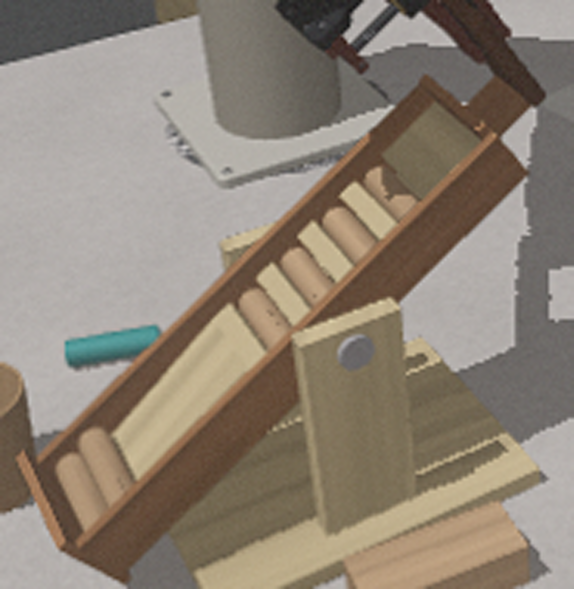

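The picture shows a dowel in each of the four pockets and two at the channel end, around (95,475). The board is on its stop. I'll release and retreat along the blade.

Request:
step_arm:
  targets:
    - [[0, 0, 0, 0, 0, 0, 0.3], [0, 0, 0, 0, 0, 0, 0.5], [0, 0, 0, 0, 0, 0, 0.6], [0, 0, 0, 0, 0, 0, 0.6], [0, 0, 0, 0, 0, 0, 0.6]]

```text
t: 25.5
ee_pos: [540.3, -129.6, 481.1]
orientation: [0.032, -3.009, -0.879]
ft_force: [0.5, -0.5, -0.4]
width: 52.6
grasp_force: 0.0
```

Request:
step_arm:
  targets:
    - [[0, 0, 0, 0, 0, 0, 0.6], [0, -0.1, 0.16, 0, 0, 0, 0.6], [0, -0.2, 0.32, 0, 0, 0, 0.6], [0, -0.2, 0.32, 0, 0, 0, 0.6], [0, -0.2, 0.32, 0, 0, 0, 0.6]]

```text
t: 26.12
ee_pos: [540.4, -165.3, 538.8]
orientation: [0.032, -3.01, -0.878]
ft_force: [0.4, -0.4, -1.0]
width: 52.7
grasp_force: 0.0
```

Request:
step_arm:
  targets:
    - [[0, -0.2, 0.32, 0, 0, 0, 0.6], [0, -0.2, 0.32, 0, 0, 0, 0.6], [0, 0, 0.5, 0, 0, 0, 0.6], [0, 0, 0.5, 0, 0, 0, 0.6], [0, 0, 0, 0, 0, 0, 0.6]]

```text
t: 26.75
ee_pos: [540.4, -184.7, 621.3]
orientation: [0.034, -3.013, -0.877]
ft_force: [0.2, 0.6, 0.9]
width: 52.8
grasp_force: 0.0
```

Request:
step_arm:
  targets:
    - [[0, 0, 0, 0, 0, 0, 0.6], [0, 0, 0, 0, 0, 0, 0.6], [0, 0, 0, 0, 0, 0, 0.6], [0, 0, 0, 0, 0, 0, 0.6], [0, 0, 0, 0, 0, 0, 0.6]]

```text
t: 27.38
ee_pos: [540.5, -184.4, 618.9]
orientation: [0.032, -3.009, -0.879]
ft_force: [0.9, -0.3, 0.2]
width: 52.7
grasp_force: 0.0
```

Run:
```python
from h import *
o=readout.get_obs();print(o['t'],o['qpos'].round(2),o['ft_force'].round(1))
s=snap('scene','s8.png');c=s['pixels'][90:370,100:420,::-1]
cv2.imwrite('pics/m8.png',cv2.resize(c,None,fx=2.1,fy=2.1,interpolation=cv2.INTER_CUBIC))
```

```text
27.375 [-0.46  0.23  1.46  0.5   1.72 -2.04] [ 0.9 -0.3  0.2]
```

View pics/m8.png

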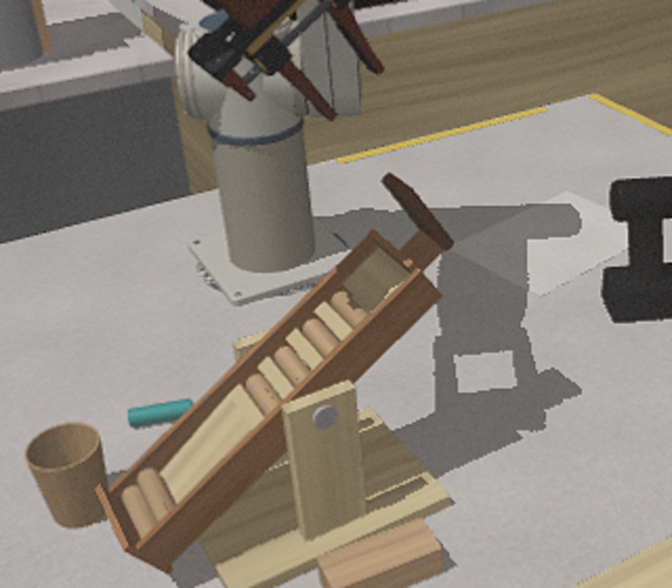

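The picture shows the hand clear of the board, the board back on its stop, four pockets filled and two dowels in the channel at about (145,500). The bystanders in view have not moved.

```bash
python3 -c "
from workcell import ctrl;print(ctrl.close_job())"
```

```text
the job is handed in; nothing more can be done
None
```

The job is handed in at about 27 s: one dowel sits in each of the four pockets, the two left over are back in the channel, and the board is back on its stop and released.

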